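Set the laminator's dial to the long scale line and start it

TASK

Set up the desktop laminator: with a fingertip in the dial's thumb notch, turn the dial until its index mark lines up with the one long line on the scale ring around it, without turning the ring. Then press the round start button fully down and let it come back up, with the dial still set. Leave the bottle, the wooden card box and the phone where they are.

Things in the scene. Friction and masses are not known exactly. Their poses are not given: they have to be found in the camera images.
- laminator: Fixed desktop laminator, white case, flat black top deck: 210 mm deep (its x), 400 mm wide (its y), deck 85 mm above the table. Origin: centre of its underside, z up. A 4 mm thick feed tray sticks out 60 mm on its -x side, 42 mm up. In its frame the dial's vertical axis is at x 0, y -85 mm, the start button at x -30, y +115 mm. Nothing on the deck is higher than the dial.
- dial (a joint): Angle (rad) of the grey dial about its vertical axis, anticlockwise positive seen from above; at 0 its index mark points along the laminator's +x. Turns between stops at -1.4 and 2.6 and stays where left; friction 0.06 N m (2 N pushed at 31 mm). Starts 0.6 to 3.1 rad anticlockwise of the long line, so turn it clockwise.
- dial_centre (a point): Point on the dial's axis at the top of its raised body. The dial is a flat dark skirt, 104 mm diameter, top 4.5 mm above the deck, carrying a raised light grey body, 88 mm diameter, top 26 mm above the deck.
- dial_mark (a point): Outer end of the dial's index mark, a white stripe 4 mm wide over the raised body and the skirt. The point is on the skirt's edge, 52 mm from the axis, 4.5 mm above the deck; turns with the dial.
- thumb_notch (a point): Middle of the notch's floor, 31 mm from the axis, opposite the mark, 4.5 mm above the deck; turns with the dial. The notch is a wide wedge cut out of the raised body, open at the rim and above, starting 8 mm off the axis. Its two side walls, 22 mm high, are each 21 mm from this point. A fingertip 5 mm above the floor, moved round the axis at this radius, pushes a wall and turns the dial.
- ring (a joint): Angle (rad) of the flat black scale ring round the dial, same axis, sense and zero: its long line points along the laminator's +x at 0; dial = ring means lined up. Set beforehand between -0.9 and 0.7, stiff (0.6 N m), not to be turned. 132 mm diameter, top 4 mm above the deck; white lines every 20 degrees: 17 short (6 by 2 mm), one long (13 by 4 mm).
- long_line (a point): Inner end of the ring's long line, 52 mm from the axis, 4.5 mm above the deck. The mark is to meet this point.
- start_top (a point): Centre of the top of the white round start button, 34 mm diameter, in a grey housing on the deck. Pressed straight down with a spring, fully down at 5 N.
- start (a joint): Travel (m) of the start button: 0 up, 0.006 fully down.
- bottle: Small amber bottle, 40 mm diameter, 75 mm high, standing on the table left (+y) of the laminator. Origin: centre of its underside.
- card_box: Wooden card box, 92 by 132 by 75 mm, standing on the table right (-y) of the laminator. Origin: centre of its underside.
- phone: White phone with a black screen, 150 by 72 by 8 mm, lying on the table left (+y) of the laminator. Origin: centre of its underside.
Mind the look-alikes: they are no part of the job. Several things have the shape of the bottle; the one meant has the colours described above.

How it is judged:
By the outcome, as a careful person would: the job done as asked, in the order asked, and still so for the second after the job is handed in, with the robot touching nothing.
It also fails if it takes over 61 s, if anything falls off the work surface, if the arm or the gripper's body presses on something with over 40 N, if the wrist force passes 120 N, or if a joint passes its speed limit or range.

ROBOT

A 6-joint arm with a two-finger parallel gripper is mounted at the origin on the work surface. World frame = base frame: x ahead of the robot, y to its left, z up, the work surface at z = 0. Lengths are in m, angles in rad, forces in N, time in s.
With the tool pointing down it reaches from about 0.25 to 0.775 m from the base axis. Payload 4 kg.
Tool frame: the origin (TCP) lies at the centre of the arm's flange, where the gripper is bolted on; the fingertips stand ahead of it and the grasp point (between the pads) lies 180 mm ahead of it (robot.tcp_to_tips is the z of the fingertips in the tool frame, in m); z points along the fingers, y is the direction in which the jaws open and shut (so a half turn about z gives the same grasp; the last joint's range is limited). The gripper opens to 94 mm and grips with 3 to 60 N. Pads are 16 mm wide; open, the fingers measure 119 mm over their backs; the gripper's body (75 mm by 177 mm) begins 78 mm behind the grasp point.
Start: joints at [1.054, 0.087, 1.371, -0, 1.684, -0.103], TCP at [0.221, 0.504, 0.405] pointing down, gripper open.
Joint ranges: [-3.1, 3.1], [-0.76, 2.03], [0.27, 2.55], [-1.08, 4.22], [0.17, 2.65], [-2.57, 2.57]. Speed limits (rad/s): [2.79, 2.79, 3.14, 3.14, 3.14, 3.14].

INTERFACE

Orientations are given as [roll, pitch, yaw] about the fixed x, y, z axes, in that order (R = Rz(yaw) Ry(pitch) Rx(roll)).
In Python, from bench import robot gives the robot as it stands.
- The arm moves only by the tool move_arm, never from a script. Its argument "increments" is a list that holds one entry, the list of rows, each a list of 7 numbers: the opening, from 0 (shut) to 1 (fully open), then the shift along the tool's x, y, z as a fraction of full scale, then the turn, a rotation vector about the tool's x, y, z as a fraction of full scale. In form: [[[jaw, dx, dy, dz, rx, ry, rz], ...]]. A call has 1 to 8 rows; each row is the pose to reach, as a shift and turn from the pose commanded when the call began, along the tool's axes at that moment; what a row does not reach only later rows make up. Full scale, the value 1, is 0.1 m for a shift and pi/2 rad for a turn. A row lasts 1/12 s, in which the tool goes at most 41.7 mm and 7.16 degrees, less where a joint would pass 70% of its speed; a pose out of reach is approached as far as the arm can. A call with a number of a shift or a turn outside -1 to 1 is refused whole. A call with a gripper value outside its range is refused whole. The fingers move at their own pace and stop on an object; the grip force is fixed at half the most. Time passes only in rows, so rows that repeat a pose let the fingers close. It gives the time, the measured TCP pose, the force and the opening at its end, in the units of the state.
- robot.get_obs(): the state, without advancing time (a new reading comes with each control period).
- robot.snapshot(name): name is "side" or "top" or "wrist"; returns (picture, depth): 420x560x3 uint8, red, green, blue; 420x560 float32, m along the optical axis (not along the pixel's ray), 0 where there is no reading.
- robot.camera_params(name): a dict with "mtx" (3x3 intrinsics, pixels), "k1" (the pictures are not rectified: a ray, as slopes to the right and down, at radius r is drawn at 1 + k1 r^2 times it, then the intrinsics apply), "R" (3x3) and "t" (3): a world point X has camera coordinates R X + t. Camera axes: x right, y down, z forward; pixel columns grow to the right and rows downward; lengths in m; the calibration is good to about 2 mm. A picture is of the moment at which its call begins: read the wrist's pose just before it. camera_params takes no time and is no camera call; for the wrist camera it gives the pose at the moment of the call.
- robot.close_job(): hands the job in, once; it reports no verdict.
The state is a dict: "time": time; "joint_positions": joint angles; "qvel": joint speeds; "joint_torque": joint torques, N m; "tool_pos": TCP position; "ee_rot": TCP orientation; "wrist_force": force on the tool from outside, world axes, zero at the start; "wrist_torque": the same for the moment, N m; "width": finger opening in m.
Only numpy, scipy, OpenCV 4.12 (cv2) and the standard library are available. Lean on these libraries where they do the work, as an engineer would, in place of code of your own. Each camera call takes 0.05 s, during which the arm holds its last target.

## Working session

There is one attempt and no reset: what is moved stays moved. The work goes in short steps, Python scripts to look and compute and a tool call to move; the robot and the scene stay as the last step left them, time stands still between calls to the robot, and variables do not carry over. Pictures are saved under pics/ and viewed, and the job is handed in when it is done.

Besides the shell and the picture viewer there is one more tool, called after "Emit:" as name(argument=value, ...), one argument or row to a line, values as JSON. move_arm: Moves the arm, as the interface text tells. Its arguments: {"type":"object","properties":{"increments":{"type":"array","items":{"type":"array","items":{"type":"array","items":{"type":"number","minimum":-1,"maximum":1}}}}},"required":["increments"]}

```bash
ls; mkdir -p pics
python3 - <<'E'
from bench import robot
import cv2, numpy as np, pickle
o=robot.get_obs(); print(o, robot.tcp_to_tips)
for n in ["top","side","wrist"]:
    p=robot.camera_params(n); im,d=robot.snapshot(n)
    pickle.dump((p,im,d),open(f"pics/{n}0.pkl","wb"))
    cv2.imwrite(f"pics/{n}0.png",im[:,:,::-1]); print(n,p)
E
```

```text
pics
{'time': 0.0, 'joint_positions': array([ 1.05387357e+00,  8.79303559e-02,  1.37221523e+00,  1.49814736e-05,
        1.68354652e+00, -1.03091015e-01]), 'qvel': array([ 0.0002412 ,  0.0001587 ,  0.00011742,  0.00084704, -0.00056427,
        0.00058792]), 'joint_torque': array([-1.22905461e-03, -3.40188360e+01, -3.02423465e+01,  7.17048487e-02,
        3.30384099e-02, -1.55860071e-04]), 'tool_pos': array([0.2211123 , 0.5034829 , 0.40353697]), 'ee_rot': array([-3.13950588e+00, -2.30861677e-04,  2.72776234e+00]), 'wrist_force': array([-0.90278532,  0.03290781,  0.09614219]), 'wrist_torque': array([-0.02119151, -0.02684444,  0.02033147]), 'width': 0.09365642853312948} 0.1992
top {'mtx': array([[412.77057135,   0.        , 277.7705243 ],
       [  0.        , 412.77057135, 216.64188072],
       [  0.        ,   0.        ,   1.        ]]), 'k1': -0.11813384128418675, 'R': array([[-0.00265185, -0.99999438, -0.00205206],
       [-0.98101181,  0.00299946, -0.19392483],
       [ 0.1939299 ,  0.00149884, -0.98101425]]), 't': array([0.04776262, 0.56650713, 1.02823567])}
side {'mtx': array([[529.43503885,   0.        , 286.22153059],
       [  0.        , 529.43503885, 214.74362791],
       [  0.        ,   0.        ,   1.        ]]), 'k1': -0.06029048822485426, 'R': array([[-0.95972534, -0.27994498,  0.02362394],
       [-0.17794993,  0.54067626, -0.82219402],
       [ 0.21739618, -0.79328431, -0.56871689]]), 't': array([0.52160241, 0.15480576, 1.23824671])}
wrist {'mtx': array([[295.3215733 ,   0.        , 278.44200094],
       [  0.        , 295.3215733 , 213.42311301],
       [  0.        ,   0.        ,   1.        ]]), 'k1': -0.016900835335390992, 'R': array([[ 0.40147979,  0.91586377, -0.00274543],
       [ 0.87944195, -0.3846734 ,  0.28037161],
       [ 0.2557261 , -0.11497798, -0.95988761]]), 't': array([-0.54872249, -0.031999  ,  0.39342894])}
```

View pics/top0.png

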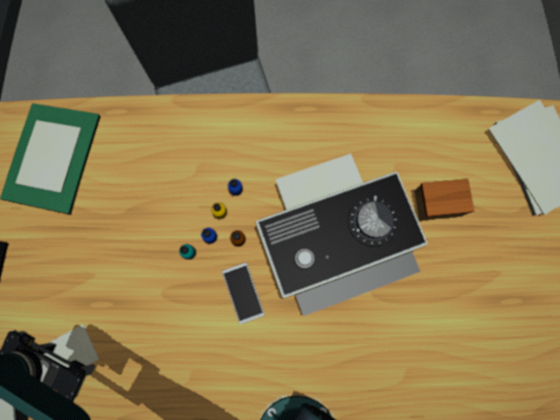

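View pics/side0.png

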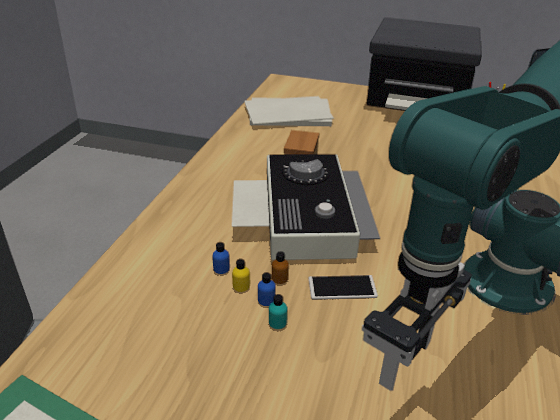

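View pics/wrist0.png

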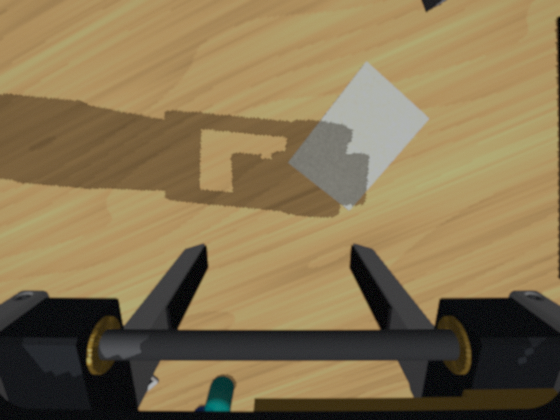

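The top view shows the laminator around (342,235), the dial at (374,220), the start button at (305,258), the amber bottle at (237,238), the phone at (243,293) and the box at (445,198). I'll take a close crop next.

Run:
```python
import cv2,pickle
p,im,d=pickle.load(open("pics/top0.pkl","rb"))
im=im[:,:,::-1]
cv2.imwrite("pics/c1.png",cv2.resize(im[160:320,240:440],None,fx=3.75,fy=3.75,interpolation=cv2.INTER_CUBIC))
cv2.imwrite("pics/c2.png",cv2.resize(im[185:255,335:415],None,fx=8,fy=8,interpolation=cv2.INTER_CUBIC))
```

```text
(no output)
```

View pics/c1.png

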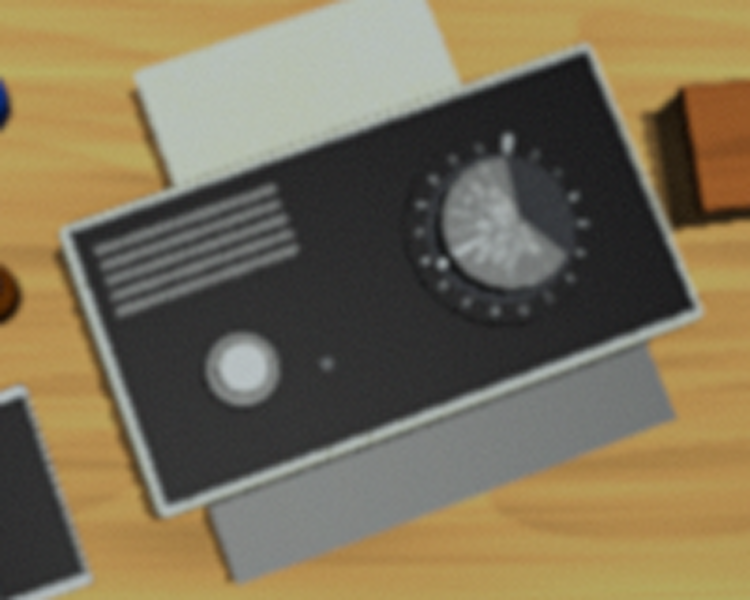

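View pics/c2.png

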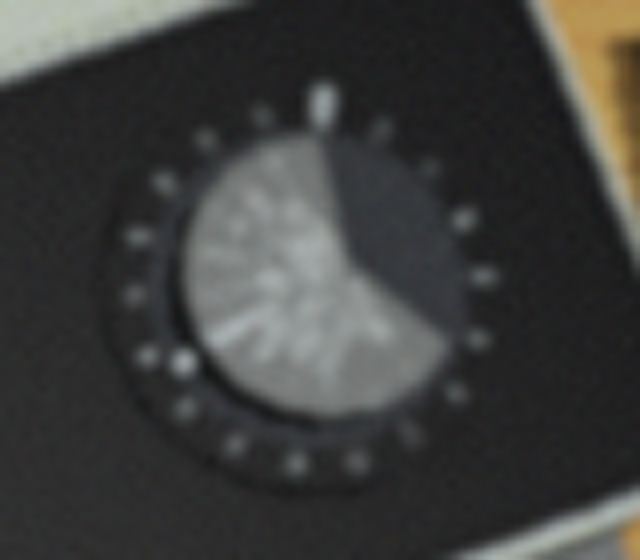

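The dial's long line is at crop (322,105) and the mark is at (184,362). The notch opens right and up, at about (420,190). The dial needs to turn clockwise by about 2 rad. Next I'll compute poses.

```bash
cat > h.py <<'E'
import numpy as np, cv2
def px2w(p,uv,z):
    uv=np.asarray(uv,float).reshape(-1,1,2)
    m=p["mtx"]; k=np.array([p["k1"],0,0,0,0.])
    n=cv2.undistortPoints(uv,m,k,None,None,None) if False else cv2.undistortPointsIter(uv,m,k,None,None,(3,100,1e-10))
    n=n.reshape(-1,2); R,t=p["R"],p["t"]; c=-R.T@t
    r=np.c_[n,np.ones(len(n))]@R
    return c+r*((z-c[2])/r[:,2])[:,None]
def w2px(p,X):
    q=cv2.projectPoints(np.asarray(X,float).reshape(-1,1,3),cv2.Rodrigues(p["R"])[0],p["t"],p["mtx"],np.array([p["k1"],0,0,0,0.]))[0]
    return q.reshape(-1,2)
E
python3 - <<'E'
import pickle,numpy as np,cv2
from h import *
p,im,d=pickle.load(open("pics/top0.pkl","rb"))
c=np.array([[62,232],[588,45],[702,312],[160,517]])/3.75+[240,160]
W=px2w(p,c,0.085); print(W)
ctr=W[:,:2].mean(0)
v=(W[0]-W[1]+W[3]-W[2])[:2]; yaw=np.arctan2(-v[0],v[1])
print(ctr,yaw,np.degrees(yaw),np.linalg.norm(W[0]-W[1]),np.linalg.norm(W[1]-W[2]))
R=np.array([[np.cos(yaw),-np.sin(yaw)],[np.sin(yaw),np.cos(yaw)]])
dc=ctr+R@[0,-.085]; print("dial",dc,"start",ctr+R@[-.03,.115])
f=lambda x,y:np.array([[x,y]])/8+[335,185]
mk=px2w(p,f(184,362),.0895)[0,:2];ll=px2w(p,f(322,125),.0895)[0,:2]
for n,q in (("mark",mk),("line",ll)):
    e=q-dc; print(n,q,np.linalg.norm(e),np.degrees(np.arctan2(e[1],e[0])))
print(px2w(p,np.array([[242,368]])/3.75+[240,160],.105))
for uv in([305,258],[374,225],[320,240]): print(d[uv[1],uv[0]])
E
```

```text
[[ 0.54740866  0.10023754  0.085     ]
 [ 0.67988257 -0.26818518  0.085     ]
 [ 0.49032394 -0.33632306  0.085     ]
 [ 0.35642718  0.03455921  0.085     ]]
[ 0.51851059 -0.11742787] 0.3458200236209816 19.814027824596682 0.3915158238162786 0.20143297960012074
dial [ 0.54732289 -0.19739569] start [ 0.4513053  -0.01940517]
mark [ 0.52412423 -0.1572557 ] 0.046361587543699366 120.02550572948276
line [ 0.60123926 -0.2052956 ] 0.054492047211690375 -8.335754647851441
[[ 0.45268431 -0.01944417  0.105     ]]
1.0128714
1.0279741
1.0388818
```

Emit:
move_arm(
  increments=[
    [[0,-0.93,-0.87,0,0,0,0],[0,-0.93,-0.87,0,0,0,0],[0,-0.93,-0.87,0,0,0,0],[0,-0.93,-0.87,0,0,0,0],[0,-0.93,-0.87,0,0,0,0]],
  ],
)

```text
time: 0.57
tool_pos: [0.272, 0.3851, 0.4047]
ee_rot: [3.141, -0.0, 2.724]
wrist_force: [0.1, 0.8, 0.5]
width: 0.0643
```

Emit:
move_arm(
  increments=[
    [[0,-0.93,-0.87,0,0,0,0],[0,-0.93,-0.87,0,0,0,0],[0,-0.93,-0.87,0,0,0,0],[0,-0.93,-0.87,0,0,0,0],[0,-0.93,-0.87,0,0,0,0]],
  ],
)

```text
time: 0.98
tool_pos: [0.3221, 0.269, 0.4048]
ee_rot: [3.141, -0.0, 2.725]
wrist_force: [-0.6, 0.3, -0.6]
width: 0.0309
```

Emit:
move_arm(
  increments=[
    [[0,-0.93,-0.87,0,0,0,0],[0,-0.93,-0.87,0,0,0,0],[0,-0.93,-0.87,0,0,0,0],[0,-0.93,-0.87,0,0,0,0],[0,-0.93,-0.87,0,0,0,0]],
  ],
)

```text
time: 1.4
tool_pos: [0.3724, 0.1526, 0.4045]
ee_rot: [3.141, -0.001, 2.726]
wrist_force: [-0.3, -1.7, -0.0]
width: 0.0006
```

Emit:
move_arm(
  increments=[
    [[0,-0.93,-0.87,0,0,0,0],[0,-0.93,-0.87,0,0,0,0],[0,-0.93,-0.87,0,0,0,0],[0,-0.93,-0.87,0,0,0,0],[0,-0.93,-0.87,0,0,0,0]],
  ],
)

```text
time: 1.82
tool_pos: [0.4226, 0.0362, 0.4043]
ee_rot: [3.141, -0.002, 2.727]
wrist_force: [-0.9, -0.7, 0.1]
width: 0.0004
```

Emit:
move_arm(
  increments=[
    [[0,-0.93,-0.87,0,0,0,0],[0,-0.93,-0.87,0,0,0,0],[0,-0.93,-0.87,0,0,0,0],[0,-0.93,-0.87,0,0,0,0],[0,-0.93,-0.87,0,0,0,0]],
  ],
)

```text
time: 2.23
tool_pos: [0.473, -0.0802, 0.404]
ee_rot: [3.14, -0.002, 2.729]
wrist_force: [0.8, 0.8, 0.4]
width: 0.0002
```

Emit:
move_arm(
  increments=[
    [[0,-0.93,-0.87,0,0,0,0],[0,-0.93,-0.87,0,0,0,0],[0,-0.93,-0.87,0,0,0,0],[0,-0.93,-0.87,0,0,0,0],[0,-0.93,-0.87,0,0,0,0]],
  ],
)

```text
time: 2.65
tool_pos: [0.5233, -0.197, 0.4038]
ee_rot: [3.14, -0.002, 2.729]
wrist_force: [0.2, 0.7, 0.5]
width: 0.0005
```

Emit:
move_arm(
  increments=[
    [[0,0,0,0,0,0,0.579],[0,0,0,0,0,0,0.579],[0,0,0,0,0,0,0.579],[0,0,0,0,0,0,0.579],[0,0,0,0,0,0,0.579],[0,0,0,0,0,0,0.579],[0,0,0,0,0,0,0.579],[0,0,0,0,0,0,0.579]],
  ],
)

```text
time: 3.32
tool_pos: [0.5221, -0.1945, 0.4055]
ee_rot: [3.14, -0.001, 1.818]
wrist_force: [1.4, 0.7, 0.8]
width: 0.0004
```

Emit:
move_arm(
  increments=[
    [[0,0,0,0,0,0,0.579],[0,0,0,0,0,0,0.579],[0,0,0,0,0,0,0.579],[0,0,0,0,0,0,0.579],[0,0,0,0,0,0,0.579],[0,0,0,0,0,0,0.579],[0,0,0,0,0,0,0.579],[0,0,0,0,0,0,0.579]],
  ],
)

```text
time: 3.98
tool_pos: [0.5221, -0.1945, 0.4055]
ee_rot: [-3.141, -0.002, 0.909]
wrist_force: [-0.3, -0.2, 0.2]
width: 0.0005
```

Emit:
move_arm(
  increments=[
    [[0,0,0,0,0,0,0.579],[0,0,0,0,0,0,0.579],[0,0,0,0,0,0,0.579],[0,0,0,0,0,0,0.579],[0,0,0,0,0,0,0.579],[0,0,0,0,0,0,0.579],[0,0,0,0,0,0,0.579],[0,0,0,0,0,0,0.579]],
  ],
)

```text
time: 4.65
tool_pos: [0.5221, -0.1945, 0.4055]
ee_rot: [-3.14, -0.001, -0.001]
wrist_force: [0.3, 0.4, -0.1]
width: 0.0006
```

```bash
cat > snap.py <<'E'
import sys,pickle,cv2
from bench import robot
cam,name=sys.argv[1:3]
p=robot.camera_params(cam); im,d=robot.snapshot(cam)
pickle.dump((p,im,d,robot.get_obs()),open(f"pics/{name}.pkl","wb"))
cv2.imwrite(f"pics/{name}.png",im[:,:,::-1])
o=robot.get_obs();print(o["time"],o["tool_pos"],o["ee_rot"],o["wrist_force"])
E
python3 snap.py wrist w1
```

```text
4.7 [ 0.52206646 -0.19459063  0.40551197] [-3.14019957e+00 -9.11429200e-04  8.39227690e-04] [-0.33945936  0.4010149  -0.65852355]
```

View pics/w1.png

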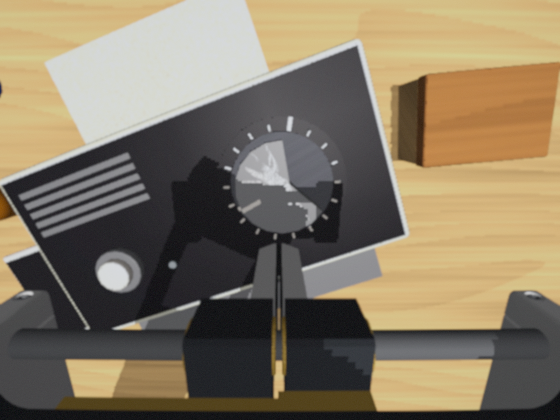

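```bash
cat > rect.py <<'E'
# rectify the deck around given world centre into an orthographic view at height z; 5px/mm; up=+x,left=+y
import sys,pickle,cv2,numpy as np
from h import *
def rect(name,c,z,half=0.075,s=4000):
    p,im=pickle.load(open(f"pics/{name}.pkl","rb"))[:2]
    n=int(2*half*s); i=(np.arange(n)-n/2+.5)/s
    X=np.stack([c[0]-i[:,None]+0*i[None],c[1]-i[None]+0*i[:,None],np.full((n,n),z)],-1)
    q=w2px(p,X.reshape(-1,3)).reshape(n,n,2).astype(np.float32)
    return cv2.remap(im[:,:,::-1].copy(),q[...,0],q[...,1],cv2.INTER_CUBIC)
if __name__=="__main__":
    name,out,x,y,z=sys.argv[1:6]
    r=rect(name,(float(x),float(y)),float(z))
    r=np.clip(r.astype(float)*1.6,0,255).astype(np.uint8)
    n=r.shape[0]
    cv2.circle(r,(n//2,n//2),int(.066*4000),(0,255,0),1); cv2.circle(r,(n//2,n//2),int(.052*4000),(0,255,255),1)
    cv2.imwrite(f"pics/{out}.png",r)
E
python3 rect.py w1 r1 0.5473 -0.1974 0.0892; python3 rect.py top0 r0 0.5473 -0.1974 0.0892
```

```text
(no output)
```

View pics/r1.png

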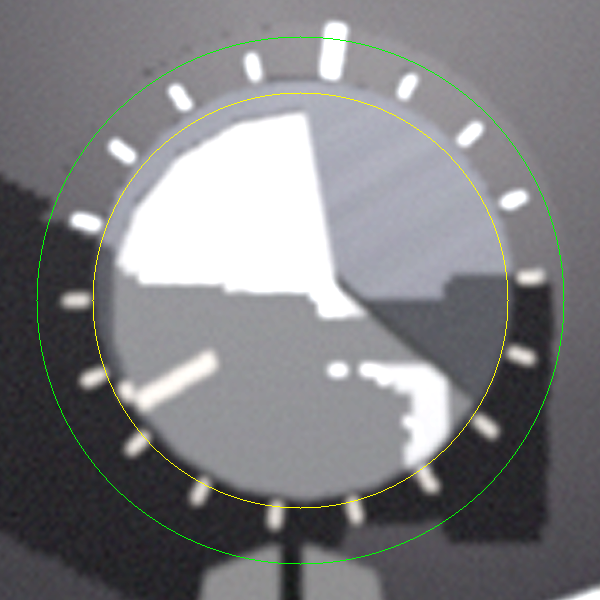

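View pics/r0.png

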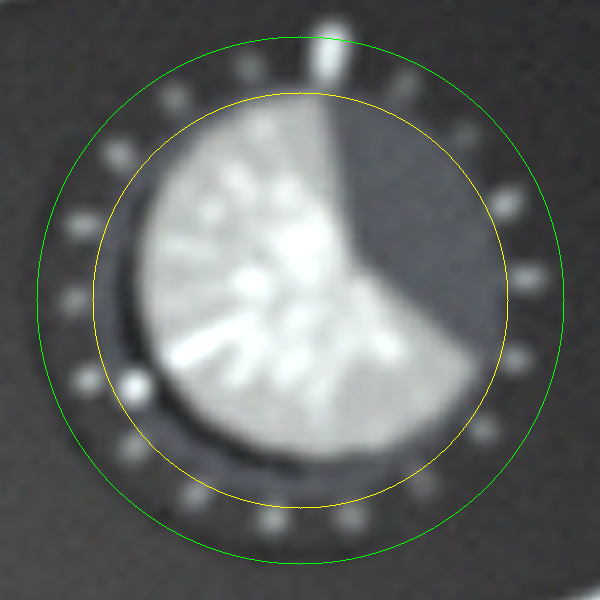

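The rectified views agree: dial centre at about (0.550,-0.198), line at -7.4° and mark at 120.2° in the world frame. The notch opens at -60°. I'll insert the shut fingers there.

Emit:
move_arm(
  increments=[
    [[0,0.435,0.303,0,0,0,0],[0,0.435,0.303,0,0,0,0],[0,0.435,0.303,0.6,0,0,0],[0,0.435,0.303,0.7,0,0,0],[0,0.435,0.303,0.7,0,0,0],[0,0.435,0.303,0.7,0,0,0],[0,0.435,0.303,0.7,0,0,0]],
  ],
)

```text
time: 5.28
tool_pos: [0.5661, -0.2274, 0.3371]
ee_rot: [3.141, -0.003, 0.002]
wrist_force: [0.5, -0.0, 1.2]
width: 0.0006
```

```bash
python3 snap.py wrist w2; python3 rect.py w2 r2 0.55 -0.198 0.0892
```

```text
5.3333 [ 0.56618521 -0.22789473  0.33803885] [ 3.13972676e+00 -4.66102487e-03  1.21802540e-03] [0.61981368 0.44526034 0.16183403]
```

View pics/w2.png

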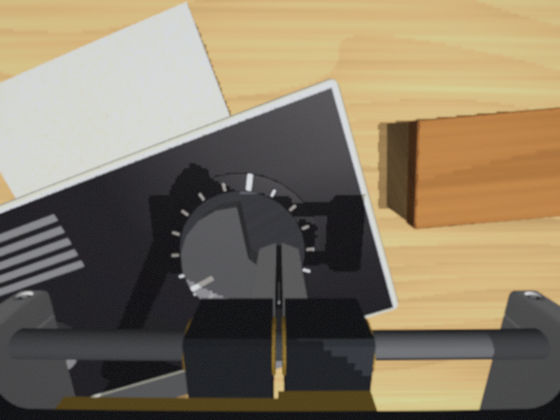

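View pics/r2.png

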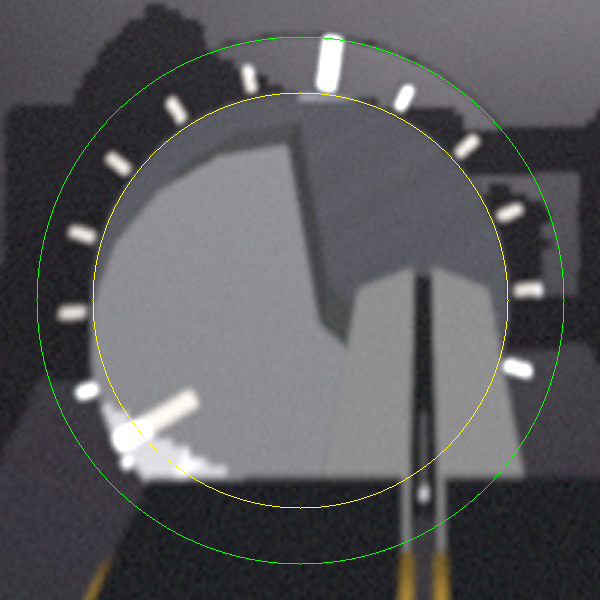

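The fingers sit above the notch at rectified (425,280), clear of the walls. I'll go down and then check.

Emit:
move_arm(
  increments=[
    [[0,0,-0.03,0.2,0,0,0],[0,0,-0.03,0.3,0,0,0],[0,0,-0.03,0.4,0,0,0],[0,0,-0.03,0.43,0,0,0],[0,0,-0.03,0.43,0,0,0],[0,0,-0.03,0.43,0,0,0]],
  ],
)

```text
time: 5.83
tool_pos: [0.5657, -0.2262, 0.2921]
ee_rot: [3.141, -0.0, -0.001]
wrist_force: [-0.1, 0.5, 0.3]
width: 0.0004
```

```bash
python3 snap.py wrist w3; python3 rect.py w3 r3 0.55 -0.198 0.0892
```

```text
5.8833 [ 0.56583584 -0.22629442  0.29249542] [ 3.14106996e+00 -1.19192454e-03 -8.40381600e-04] [-0.42120696  0.43104394 -0.10023928]
```

View pics/w3.png

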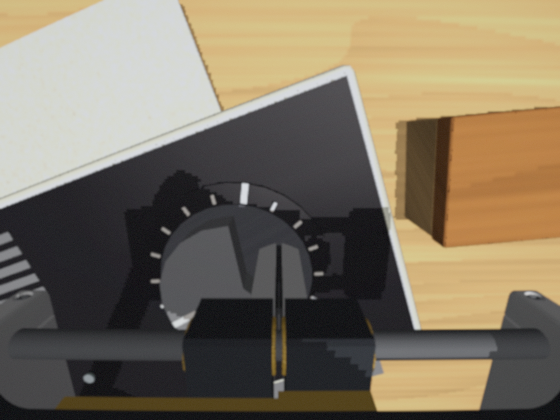

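View pics/r3.png

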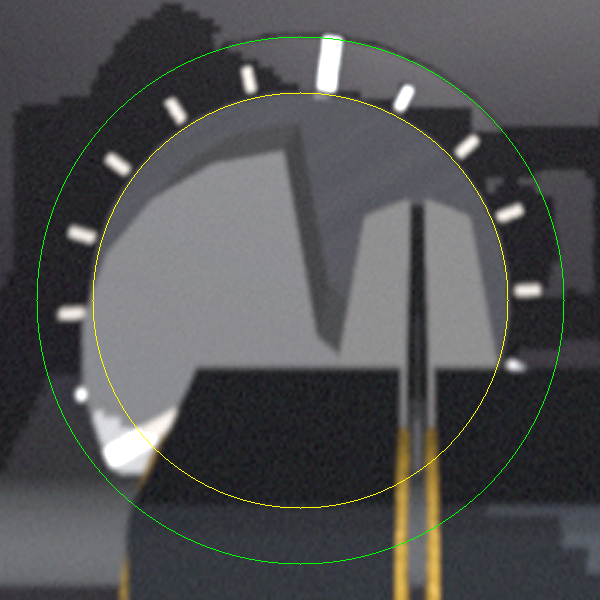

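Run:
```python
import numpy as np
c=np.array([.550,-.198]); cur=np.array([.5657,-.2263])
phis=np.linspace(-60,-210,25)[1:]
P=[c+.031*np.array([np.cos(a),np.sin(a)]) for a in np.radians(phis)]
for k in range(3):
    s=cur if k==0 else P[8*k-1]
    print([[0,round((q-s)[0]*10,3),round(-(q-s)[1]*10,3),-0.01 if k==0 else 0,0,0,0] for q in P[8*k:8*k+8]])
```

```text
[[0, np.float64(-0.032), np.float64(0.001), -0.01, 0, 0, 0], [0, np.float64(-0.064), np.float64(0.013), -0.01, 0, 0, 0], [0, np.float64(-0.097), np.float64(0.021), -0.01, 0, 0, 0], [0, np.float64(-0.13), np.float64(0.026), -0.01, 0, 0, 0], [0, np.float64(-0.164), np.float64(0.027), -0.01, 0, 0, 0], [0, np.float64(-0.197), np.float64(0.024), -0.01, 0, 0, 0], [0, np.float64(-0.231), np.float64(0.018), -0.01, 0, 0, 0], [0, np.float64(-0.263), np.float64(0.008), -0.01, 0, 0, 0]]
[[0, np.float64(-0.031), np.float64(-0.013), 0, 0, 0, 0], [0, np.float64(-0.061), np.float64(-0.03), 0, 0, 0, 0], [0, np.float64(-0.088), np.float64(-0.05), 0, 0, 0, 0], [0, np.float64(-0.113), np.float64(-0.072), 0, 0, 0, 0], [0, np.float64(-0.136), np.float64(-0.097), 0, 0, 0, 0], [0, np.float64(-0.155), np.float64(-0.125), 0, 0, 0, 0], [0, np.float64(-0.172), np.float64(-0.154), 0, 0, 0, 0], [0, np.float64(-0.185), np.float64(-0.185), 0, 0, 0, 0]]
[[0, np.float64(-0.01), np.float64(-0.032), 0, 0, 0, 0], [0, np.float64(-0.016), np.float64(-0.066), 0, 0, 0, 0], [0, np.float64(-0.019), np.float64(-0.099), 0, 0, 0, 0], [0, np.float64(-0.018), np.float64(-0.133), 0, 0, 0, 0], [0, np.float64(-0.013), np.float64(-0.167), 0, 0, 0, 0], [0, np.float64(-0.004), np.float64(-0.199), 0, 0, 0, 0], [0, np.float64(0.008), np.float64(-0.231), 0, 0, 0, 0], [0, np.float64(0.023), np.float64(-0.261), 0, 0, 0, 0]]
```

Emit:
move_arm(
  increments=[
    [[0,-0.032,0.001,-0.01,0,0,0],[0,-0.064,0.013,-0.01,0,0,0],[0,-0.097,0.021,-0.01,0,0,0],[0,-0.13,0.026,-0.01,0,0,0],[0,-0.164,0.027,-0.01,0,0,0],[0,-0.197,0.024,-0.01,0,0,0],[0,-0.231,0.018,-0.01,0,0,0],[0,-0.263,0.008,-0.01,0,0,0]],
  ],
)

```text
time: 6.55
tool_pos: [0.5393, -0.2271, 0.2932]
ee_rot: [3.141, -0.002, -0.001]
wrist_force: [2.6, -0.1, -0.5]
width: 0.0004
```

```bash
python3 snap.py wrist w4; python3 rect.py w4 r4 0.55 -0.198 0.0892
```

```text
6.6 [ 0.53871312 -0.22685044  0.29307339] [ 3.14090267e+00 -1.42348371e-04 -8.36640505e-04] [ 0.63017395 -1.9289098   1.0621687 ]
```

View pics/r4.png

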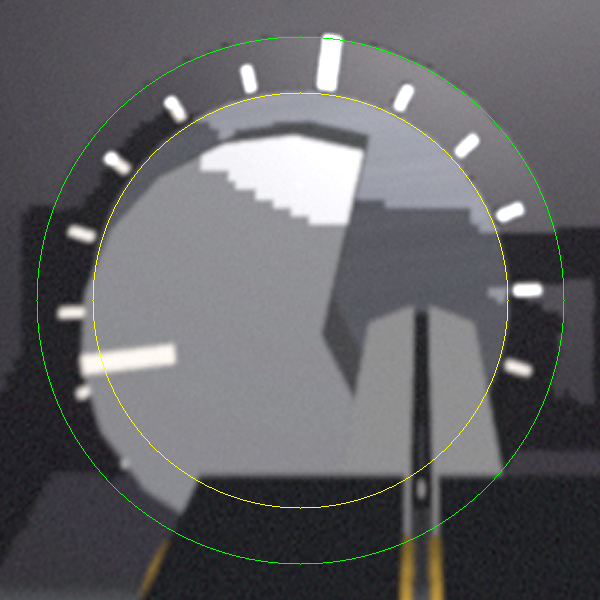

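The dial is turning: the stripe is now at rectified (130,358). The ring's long line hasn't moved and is still at (330,62). I'll carry on.

Emit:
move_arm(
  increments=[
    [[0,-0.031,-0.013,0,0,0,0],[0,-0.061,-0.03,0,0,0,0],[0,-0.088,-0.05,0,0,0,0],[0,-0.113,-0.072,0,0,0,0],[0,-0.136,-0.097,0,0,0,0],[0,-0.155,-0.125,0,0,0,0],[0,-0.172,-0.154,0,0,0,0],[0,-0.185,-0.185,0,0,0,0]],
  ],
)

```text
time: 7.27
tool_pos: [0.5205, -0.2084, 0.2927]
ee_rot: [3.141, 0.001, -0.001]
wrist_force: [0.6, -4.2, 0.1]
width: 0.0002
```

```bash
python3 snap.py wrist w5; python3 rect.py w5 r5 0.55 -0.198 0.0892
```

```text
7.3167 [ 0.52030165 -0.20780454  0.29261781] [-3.14142601e+00  1.33040664e-03 -5.51607551e-04] [-0.03096919 -1.93835341 -0.11603294]
```

View pics/r5.png

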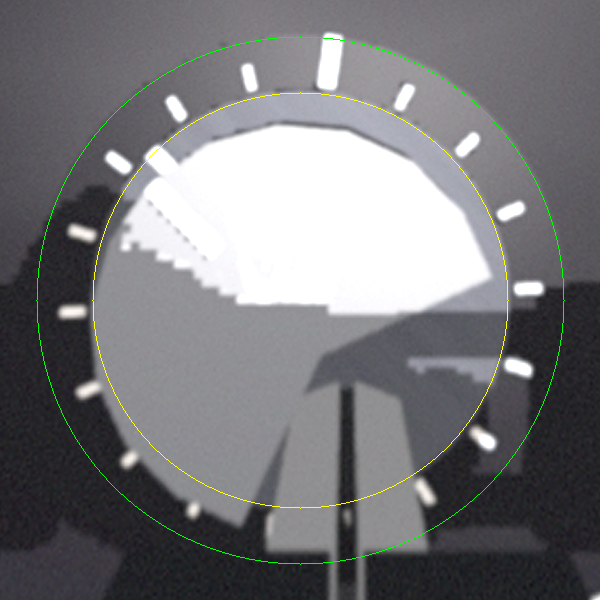

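The mark is at about (160,160), 45°, with about 52° left to turn. I'll do the next arc and stop short of the line.

Emit:
move_arm(
  increments=[
    [[0,-0.01,-0.032,0,0,0,0],[0,-0.016,-0.066,0,0,0,0],[0,-0.019,-0.099,0,0,0,0],[0,-0.018,-0.133,0,0,0,0],[0,-0.013,-0.167,0,0,0,0],[0,-0.004,-0.199,0,0,0,0],[0,0.008,-0.231,0,0,0,0],[0,0.008,-0.231,0,0,0,0]],
  ],
)

```text
time: 7.98
tool_pos: [0.5218, -0.1842, 0.2924]
ee_rot: [-3.14, 0.001, 0.0]
wrist_force: [-0.8, -0.4, 0.3]
width: 0.0006
```

```bash
python3 snap.py wrist w6; python3 rect.py w6 r6 0.55 -0.198 0.0892
```

```text
8.0333 [ 0.52174164 -0.18432773  0.29237154] [-3.13958522e+00  6.69751713e-04  2.43279202e-04] [-1.31992447  1.02171075  0.26949899]
```

View pics/r6.png

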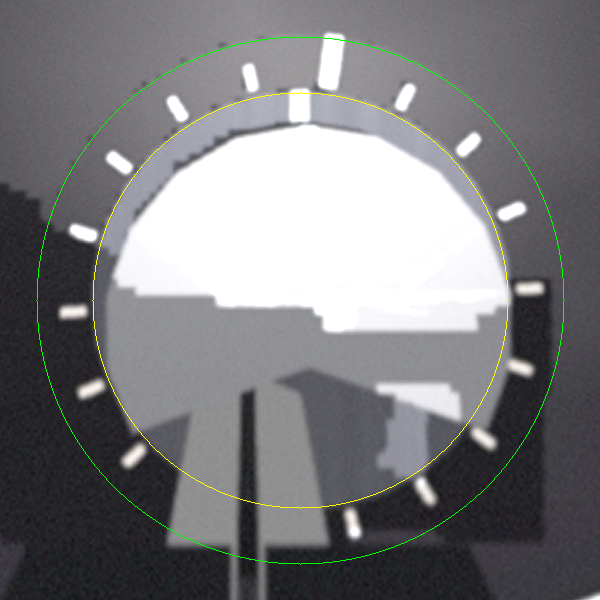

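```bash
cat > meas.py <<'E'
import sys,cv2,numpy as np
from rect import rect
from scipy.optimize import least_squares
name=sys.argv[1]; c=np.array([.55,-.198])
g=cv2.cvtColor(rect(name,c,.0892,.08,5000),cv2.COLOR_BGR2GRAY).astype(float)
bg=cv2.medianBlur(g.astype(np.uint8),0x3f).astype(float) 
n=g.shape[0]; i=(np.arange(n)-n/2+.5)/5
DX,DY=np.meshgrid(-i,-i); DX,DY=DY,DX   # DX=world x mm (up), DY=world y mm(left)
r=np.hypot(DX,DY); th=np.degrees(np.arctan2(DY,DX))
m=((g-bg)>35)&(r>53.3)&(r<68)
k,lab,st,ce=cv2.connectedComponentsWithStats(m.astype(np.uint8))
T=[]
for j in range(1,k):
    if st[j,4]<80 or st[j,4]>2500: continue
    s=lab==j; w=(g-bg)[s]
    x,y=np.average(DX[s],weights=w),np.average(DY[s],weights=w)
    T.append((x,y,st[j,4]))
T=np.array(T); big=T[:,2].argmax()
sh=np.delete(T,big,0)
L0=np.degrees(np.arctan2(T[big,1],T[big,0]))
a=np.degrees(np.arctan2(sh[:,1],sh[:,0])); k20=np.round((a-L0)/20)
def f(p):
    t=np.radians(p[3]+20*k20); return np.r_[p[0]+p[2]*np.cos(t)-sh[:,0],p[1]+p[2]*np.sin(t)-sh[:,1]]
o=least_squares(f,[0,0,56,L0],loss="soft_l1",f_scale=.3); p=o.x
print("ticks",len(sh),"centre off mm",p[:2].round(2),"r",p[2].round(2),"ring ang",p[3].round(2),"rms",np.sqrt(np.mean(o.fun**2)).round(2))
b=T[big,:2]-p[:2]; print("long line ang direct",np.degrees(np.arctan2(b[1],b[0])).round(2),"r",np.hypot(*b).round(2))
X,Y=DX-p[0],DY-p[1]; r=np.hypot(X,Y); th=np.degrees(np.arctan2(Y,X))-p[3]; th=(th+180)%360-180
for lo,hi in((48,51),(49.5,51.5),(53.5,57),(57,62)):
    s=(r>lo)&(r<hi)&(abs(th)<25)
    h,e=np.histogram(th[s],100,(-25,25),weights=g[s]);cn,_=np.histogram(th[s],100,(-25,25)); h=h/np.maximum(cn,1)
    t=(e[1:]+e[:-1])/2; base=np.median(h); pk=h.argmax(); hh=np.clip(h-(base+h[pk])/2,0,None); w=abs(t-t[pk])<5
    print((lo,hi),"peak rel ring",np.average(t[w],weights=hh[w]).round(2),"contrast",(h[pk]-base).round(0))
E
python3 meas.py w6
```

```text
ticks 19 centre off mm [-0.31 -0.3 ] r 57.44 ring ang -7.18 rms 2.95
long line ang direct -7.14 r 60.67
(48, 51) peak rel ring 7.65 contrast 108.0
(49.5, 51.5) peak rel ring 7.62 contrast 109.0
(53.5, 57) peak rel ring 0.08 contrast 115.0
(57, 62) peak rel ring 0.05 contrast 122.0
```

The mark is 7.6° short, and the ring fit and direct readings agree. I'll nudge it.

Emit:
move_arm(
  increments=[
    [[0,0.007,-0.014,0,0,0,0],[0,0.015,-0.028,0,0,0,0],[0,0.026,-0.043,0,0,0,0],[0,0.026,-0.043,0,0,0,0],[0,0.026,-0.043,0,0,0,0]],
  ],
)

```text
time: 8.45
tool_pos: [0.5244, -0.1808, 0.2926]
ee_rot: [-3.141, -0.0, -0.001]
wrist_force: [-1.0, -0.0, 0.6]
width: 0.0003
```

```bash
python3 snap.py wrist w7; python3 meas.py w7
```

```text
8.5 [ 0.5243532  -0.1807845   0.29259305] [-3.14092493e+00 -1.66287585e-04 -6.12621701e-04] [-1.4396322  -0.39152907 -0.93433091]
ticks 19 centre off mm [-0.33 -0.51] r 57.5 ring ang -7.05 rms 3.04
long line ang direct -6.98 r 60.71
(48, 51) peak rel ring 0.91 contrast 109.0
(49.5, 51.5) peak rel ring 0.88 contrast 109.0
(53.5, 57) peak rel ring 0.14 contrast 116.0
(57, 62) peak rel ring 0.1 contrast 122.0
```

Emit:
move_arm(
  increments=[
    [[0,0.0035,-0.005,0,0,0,0],[0,0.0035,-0.005,0,0,0,0],[0,0.0035,-0.005,0,0,0,0],[0,0.0035,-0.005,0,0,0,0]],
  ],
)

```text
time: 8.83
tool_pos: [0.5246, -0.1805, 0.2926]
ee_rot: [-3.142, -0.0, -0.001]
wrist_force: [-1.6, -0.5, -0.9]
width: 0.0005
```

```bash
python3 snap.py wrist w8; python3 meas.py w8;python3 rect.py w8 r8 0.55 -0.198 0.0892
```

```text
8.8833 [ 0.52459711 -0.18043593  0.29260459] [-3.14150253e+00  8.08814782e-05 -7.28081134e-04] [-1.31663432 -0.02062658 -0.03158544]
ticks 19 centre off mm [-0.31 -0.53] r 57.45 ring ang -7.05 rms 3.02
long line ang direct -6.97 r 60.65
(48, 51) peak rel ring 0.52 contrast 110.0
(49.5, 51.5) peak rel ring 0.53 contrast 109.0
(53.5, 57) peak rel ring 0.11 contrast 117.0
(57, 62) peak rel ring 0.1 contrast 122.0
```

View pics/r8.png

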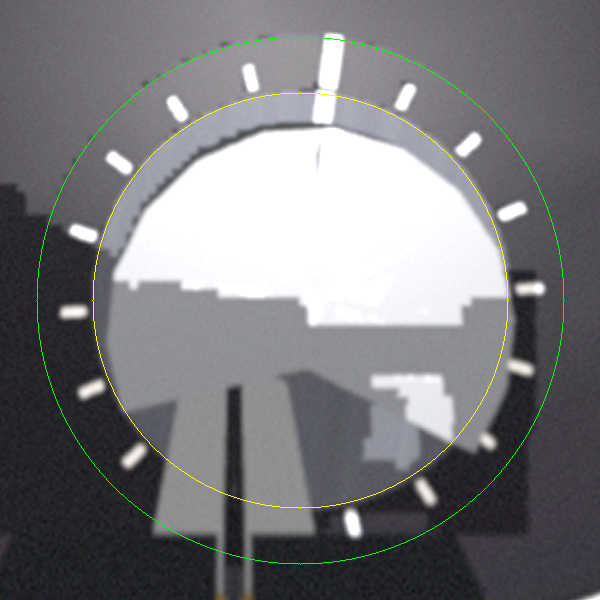

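Emit:
move_arm(
  increments=[
    [[0,0.002,-0.003,0,0,0,0],[0,0.002,-0.003,0,0,0,0],[0,0.002,-0.003,0,0,0,0],[0,0.002,-0.003,0,0,0,0]],
  ],
)

```text
time: 9.22
tool_pos: [0.5248, -0.1801, 0.2927]
ee_rot: [-3.142, -0.0, -0.001]
wrist_force: [-1.2, -0.9, -0.1]
width: 0.0005
```

```bash
python3 snap.py wrist w9; python3 meas.py w9
```

```text
9.2667 [ 0.52482458 -0.18014403  0.29265614] [ 3.14157857e+00 -4.35871809e-06 -6.99726254e-04] [-1.41277414 -1.91067009  0.06510736]
ticks 19 centre off mm [-0.27 -0.53] r 57.43 ring ang -7.06 rms 3.03
long line ang direct -6.97 r 60.63
(48, 51) peak rel ring 0.01 contrast 110.0
(49.5, 51.5) peak rel ring 0.02 contrast 109.0
(53.5, 57) peak rel ring 0.15 contrast 118.0
(57, 62) peak rel ring 0.13 contrast 122.0
```

The dial is aligned to within about 0.1°. I'll back off the wall by 4 mm, then lift.

Emit:
move_arm(
  increments=[
    [[0,-0.02,0.035,0,0,0,0],[0,-0.02,0.035,0,0,0,0],[0,-0.02,0.035,-0.2,0,0,0],[0,-0.02,0.035,-0.5,0,0,0],[0,-0.02,0.035,-0.9,0,0,0],[0,-0.02,0.035,-0.9,0,0,0],[0,-0.02,0.035,-0.9,0,0,0]],
  ],
)

```text
time: 9.85
tool_pos: [0.5234, -0.1836, 0.3866]
ee_rot: [3.139, -0.008, -0.0]
wrist_force: [0.7, 0.4, -1.0]
width: 0.0003
```

```bash
python3 snap.py wrist w10; python3 meas.py w10;python3 rect.py w10 r10 0.55 -0.198 0.0892
```

```text
9.9 [ 0.52299414 -0.18352135  0.38392373] [ 3.14098459e+00 -3.05823276e-03 -4.79585688e-04] [ 2.88240788e-01 -2.67909869e-01 -1.05006159e-04]
ticks 17 centre off mm [-0.01 -0.39] r 57.16 ring ang -7.11 rms 1.76
long line ang direct -7.11 r 60.61
(48, 51) peak rel ring -0.1 contrast 108.0
(49.5, 51.5) peak rel ring -0.14 contrast 109.0
(53.5, 57) peak rel ring 0.01 contrast 117.0
(57, 62) peak rel ring 0.02 contrast 122.0
```

View pics/w10.png

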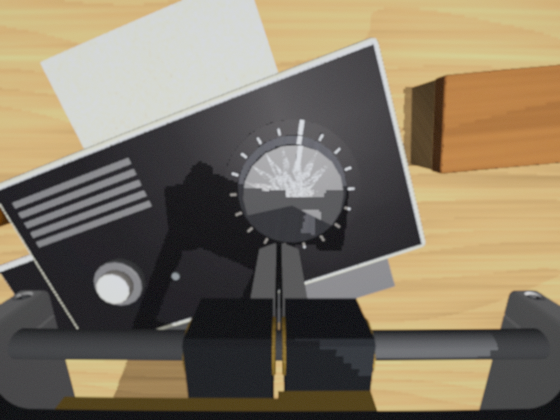

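View pics/r10.png

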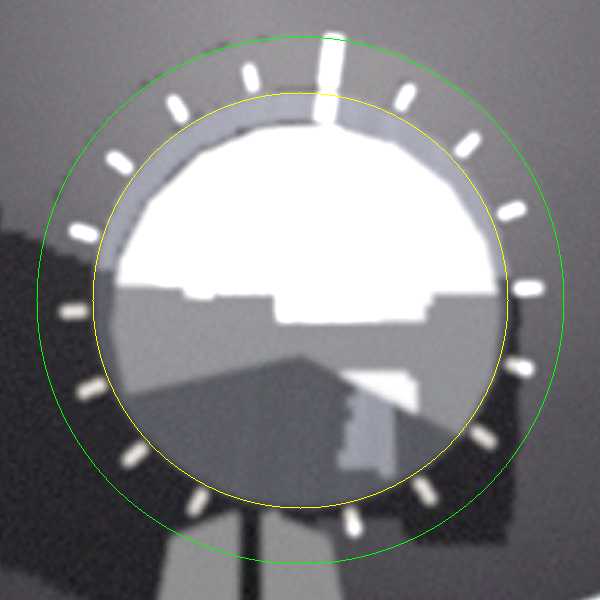

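The dial is released and its mark is in line, within 0.15°. The ring fit still gives -7.1°. Next I'll locate the button from the depth at wrist pixel (113,290).

Run:
```python
import pickle,numpy as np,cv2
from h import *
def pts(name,box):
    t=pickle.load(open(f"pics/{name}.pkl","rb"));p,im,d=t[:3]
    u0,v0,u1,v1=box; U,V=np.meshgrid(np.arange(u0,u1),np.arange(v0,v1))
    n=cv2.undistortPointsIter(np.stack([U,V],-1).reshape(-1,1,2).astype(float),p["mtx"],np.array([p["k1"],0,0,0,0.]),None,None,(3,100,1e-10)).reshape(-1,2)
    z=d[v0:v1,u0:u1].reshape(-1); C=np.c_[n,np.ones(len(n))]*z[:,None]
    return (C-p["t"])@p["R"], im[v0:v1,u0:u1].reshape(-1,3),z
for name,box in(("w10",(85,255,150,312)),("top0",(292,246,318,270)),("side0",(305,195,345,225))):
    X,c,z=pts(name,box); ok=z>0
    b=ok&(c.min(1)>185)&(X[:,2]>.09); print(name,b.sum(),np.median(X[b],0).round(4),X[b].mean(0).round(4),np.percentile(X[b,2],[5,50,95]).round(4),"deck z",np.percentile(X[ok,2],[5,20]).round(4), "ext",np.ptp(X[b,:2],axis=0))
```

```text
w10 696 [ 0.4556 -0.0206  0.1081] [ 0.4557 -0.0205  0.1081] [0.107  0.1081 0.1092] deck z [0.0855 0.0862] ext [0.03692953 0.03171646]
  return _methods._mean(a, axis=axis, dtype=dtype,
  ret = um.true_divide(
<stdin>:11: RuntimeWarning: Mean of empty slice.
Traceback (most recent call last):
IndexError: index -1 is out of bounds for axis 0 with size 0
```

Emit:
move_arm(
  increments=[
    [[0,-0.35,-0.82,0,0,0,0],[0,-0.35,-0.82,0,0,0,0],[0,-0.35,-0.82,0,0,0,0],[0,-0.35,-0.82,0,0,0,0]],
  ],
)

```text
time: 10.23
tool_pos: [0.487, -0.0997, 0.381]
ee_rot: [-3.14, 0.003, 0.003]
wrist_force: [-0.2, 0.2, -0.1]
width: 0.0006
```

Emit:
move_arm(
  increments=[
    [[0,-0.335,-0.81,0,0,0,0],[0,-0.335,-0.81,0,0,0,0],[0,-0.335,-0.81,0,0,0,0],[0,-0.335,-0.81,0,0,0,0],[0,-0.335,-0.81,0.3,0,0,0],[0,-0.335,-0.81,0.6,0,0,0],[0,-0.335,-0.81,0.6,0,0,0],[0,-0.335,-0.81,0.6,0,0,0]],
  ],
)

```text
time: 10.9
tool_pos: [0.4545, -0.0218, 0.3207]
ee_rot: [-3.141, 0.005, -0.002]
wrist_force: [0.2, 0.3, 0.7]
width: 0.0003
```

```bash
python3 snap.py wrist w11; python3 snap.py side s11
python3 - <<'E'
import cv2
im=cv2.imread("pics/s11.png"); cv2.imwrite("pics/s11c.png",cv2.resize(im[130:280,240:400],None,fx=4,fy=4,interpolation=cv2.INTER_CUBIC))
E
```

```text
10.95 [ 0.45509886 -0.02175903  0.32272772] [ 3.14134508e+00  8.66205587e-04 -2.27540194e-03] [ 0.55163264 -0.46014823  0.36851393]
11.0 [ 0.455375   -0.02163203  0.32399036] [ 3.14102482e+00 -1.89038861e-03 -2.06281892e-03] [-0.13731839  0.46570167  1.34797796]
```

View pics/w11.png

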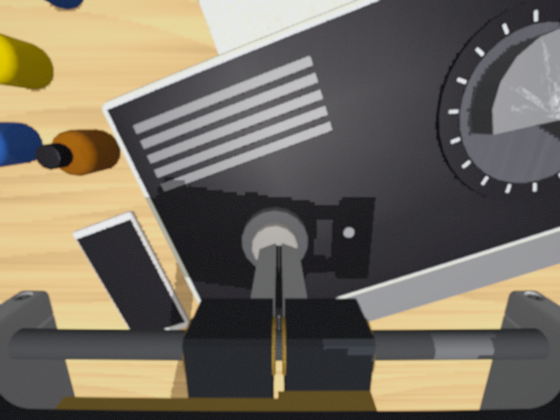

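View pics/s11c.png

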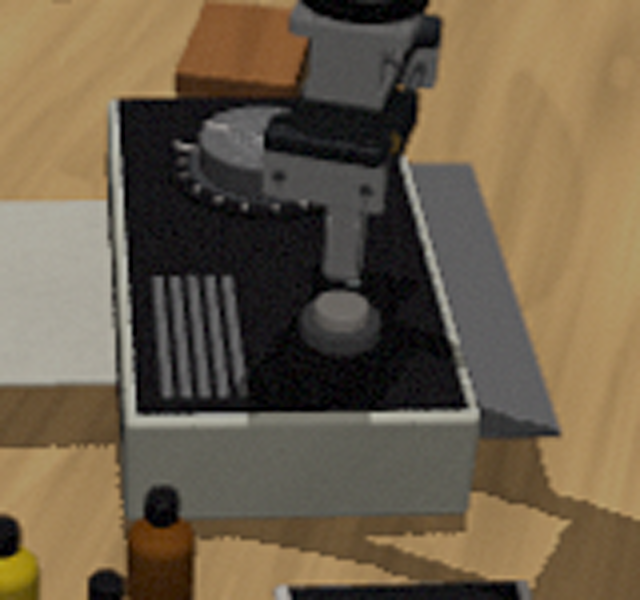

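Run:
```python
import pickle,numpy as np,cv2
from h import *
p,im,d=pickle.load(open("pics/w11.pkl","rb"))[:3]
import rect
c=(.4545,-.0203)
r=rect.rect("w11",c,.108,.03,10000)
cv2.circle(r,(300,300),170,(0,255,0),1); cv2.imwrite("pics/b11.png",r)
r=rect.rect("w10",c,.108,.03,10000)
cv2.circle(r,(300,300),170,(0,255,0),1); cv2.imwrite("pics/b10.png",r)
```

```text
(no output)
```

View pics/b11.png

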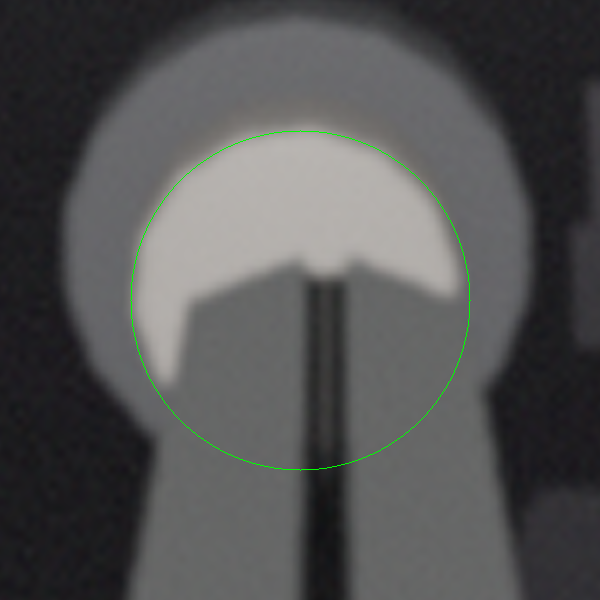

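View pics/b10.png

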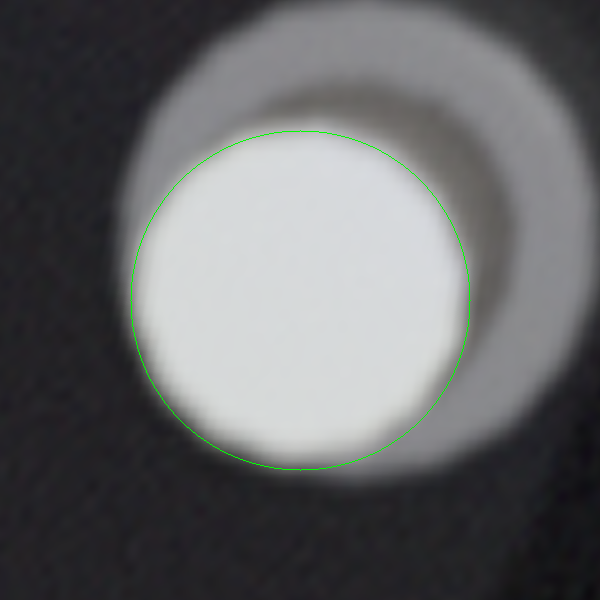

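The button centre is at (0.4547,-0.0200), and the finger axis is about 2 mm to its right. I'll correct that and press in small steps.

Emit:
move_arm(
  increments=[
    [[0,-0.006,-0.018,0,0,0,0],[0,-0.006,-0.018,0.05,0,0,0],[0,-0.006,-0.018,0.12,0,0,0],[0,-0.006,-0.018,0.15,0,0,0],[0,-0.006,-0.018,0.17,0,0,0],[0,-0.006,-0.018,0.19,0,0,0],[0,-0.006,-0.018,0.19,0,0,0],[0,-0.006,-0.018,0.19,0,0,0]],
  ],
)

```text
time: 11.67
tool_pos: [0.4537, -0.0187, 0.304]
ee_rot: [-3.142, 0.0, -0.001]
wrist_force: [-1.4, 1.1, 3.4]
width: 0.0005
```

```bash
python3 snap.py wrist w12
```

```text
11.7167 [ 0.45371843 -0.01873682  0.30397975] [-3.14156663e+00  3.46427790e-04 -5.70454794e-04] [-1.04305476 -0.0402442   3.18990124]
```

Emit:
move_arm(
  increments=[
    [[0,0,0,0.01,0,0,0],[0,0,0,0.02,0,0,0],[0,0,0,0.03,0,0,0],[0,0,0,0.03,0,0,0]],
  ],
)

```text
time: 12.05
tool_pos: [0.4538, -0.0188, 0.3008]
ee_rot: [-3.141, 0.0, -0.001]
wrist_force: [-3.0, 0.9, 3.8]
width: 0.0004
```

Emit:
move_arm(
  increments=[
    [[0,0,0,0.005,0,0,0],[0,0,0,0.01,0,0,0],[0,0,0,0.01,0,0,0]],
  ],
)

```text
time: 12.3
tool_pos: [0.4538, -0.0187, 0.3004]
ee_rot: [-3.142, -0.0, -0.001]
wrist_force: [-5.1, -0.1, 6.7]
width: 0.0005
```

Emit:
move_arm(
  increments=[
    [[0,0,0,0.005,0,0,0],[0,0,0,0.01,0,0,0],[0,0,0,0.01,0,0,0]],
  ],
)

```text
time: 12.55
tool_pos: [0.4538, -0.0187, 0.3003]
ee_rot: [3.142, -0.0, -0.001]
wrist_force: [-5.2, 0.5, 11.2]
width: 0.0004
```

```bash
python3 snap.py wrist w13;python3 snap.py side s13
python3 - <<'E'
import cv2
im=cv2.imread("pics/s13.png"); cv2.imwrite("pics/s13c.png",cv2.resize(im[180:240,290:370],None,fx=8,fy=8,interpolation=cv2.INTER_CUBIC))
E
```

```text
12.6 [ 0.45374318 -0.01872839  0.30033472] [ 3.14153601e+00 -4.91571554e-04 -5.98768062e-04] [-4.65963121  0.3666516  11.24626669]
12.65 [ 0.45374318 -0.01872351  0.30032157] [ 3.14157125e+00 -5.17574094e-04 -5.90979155e-04] [-5.58749542  0.20460781 10.09876001]
```

View pics/s13c.png

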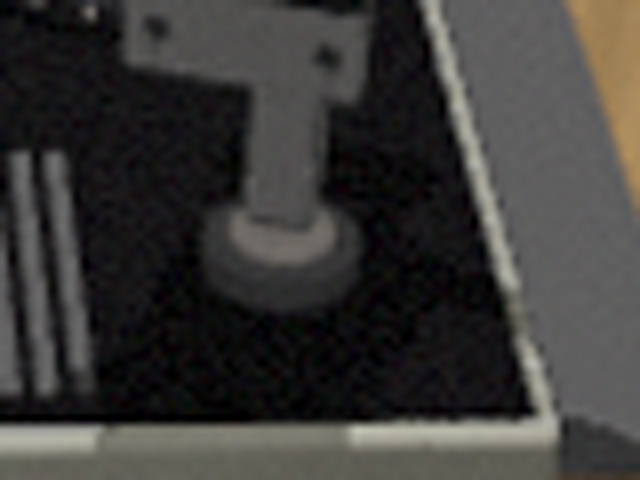

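The finger is on the button. It stops hard at z 0.3003 with 11 N, about 6–7 mm below the first contact, so the button is fully down. I'll release it and lift.

Emit:
move_arm(
  increments=[
    [[0,0,0,-0.05,0,0,0],[0,0,0,-0.12,0,0,0],[0,0,0,-0.4,0,0,0],[0,0,0,-0.8,0,0,0],[0,0,0,-1,0,0,0],[0,0,0,-1,0,0,0],[0,0,0,-1,0,0,0],[0,0,0,-1,0,0,0]],
  ],
)

```text
time: 13.32
tool_pos: [0.4538, -0.0188, 0.3972]
ee_rot: [-3.141, 0.002, -0.001]
wrist_force: [0.1, 0.5, -1.8]
width: 0.0003
```

Emit:
move_arm(
  increments=[
    [[0,0.7,0.8,0,0,0,0],[0,0.7,0.8,0,0,0,0],[0,0.7,0.8,0,0,0,0],[0,0.7,0.8,0,0,0,0],[0,0.7,0.8,0,0,0,0],[0,0.7,0.8,0,0,0,0]],
  ],
)

```text
time: 13.82
tool_pos: [0.5234, -0.0984, 0.3968]
ee_rot: [-3.14, 0.003, -0.001]
wrist_force: [0.2, 0.1, 0.4]
width: 0.0004
```

Emit:
move_arm(
  increments=[
    [[0,0,0.8,0,0,0,0],[0,0,0.8,0,0,0,0],[0,0,0.8,0,0,0,0],[0,0,0.8,0,0,0,0],[0,0,0.8,0,0,0,0],[0,0,0.8,0,0,0,0]],
  ],
)

```text
time: 14.32
tool_pos: [0.5235, -0.1773, 0.3988]
ee_rot: [-3.141, -0.0, 0.001]
wrist_force: [-0.8, -0.5, 0.1]
width: 0.0002
```

```bash
python3 snap.py wrist w14; python3 meas.py w14
python3 - <<'E'
import pickle,numpy as np,cv2
from h import *
t=pickle.load(open("pics/w14.pkl","rb"));p,im,d=t[:3]
q=w2px(p,[[.4547,-.02,.108]])[0].astype(int); print(q)
if 8<q[0]<552 and 8<q[1]<412:
    u,v=np.meshgrid(np.arange(q[0]-6,q[0]+7),np.arange(q[1]-6,q[1]+7)); z=d[v,u].ravel()
    n=cv2.undistortPoints(np.stack([u,v],-1).reshape(-1,1,2).astype(float),p["mtx"],np.array([p["k1"],0,0,0,0.])).reshape(-1,2)
    X=(np.c_[n,np.ones(len(n))]*z[:,None]-p["t"])@p["R"]; print(np.median(X,0))
E
```

```text
14.3667 [ 0.5235576  -0.17729796  0.39883606] [-3.14112915e+00 -2.79528581e-04  1.33112577e-03] [ 0.14038646 -0.51422396 -0.20366239]
ticks 19 centre off mm [-0.04 -0.47] r 57.24 ring ang -7.07 rms 2.44
long line ang direct -7.08 r 60.7
(48, 51) peak rel ring -0.16 contrast 108.0
(49.5, 51.5) peak rel ring -0.17 contrast 108.0
(53.5, 57) peak rel ring 0.06 contrast 114.0
(57, 62) peak rel ring 0.01 contrast 121.0
[125 280]
[ 0.45574553 -0.01996927  0.10837945]
```

View pics/w14.png

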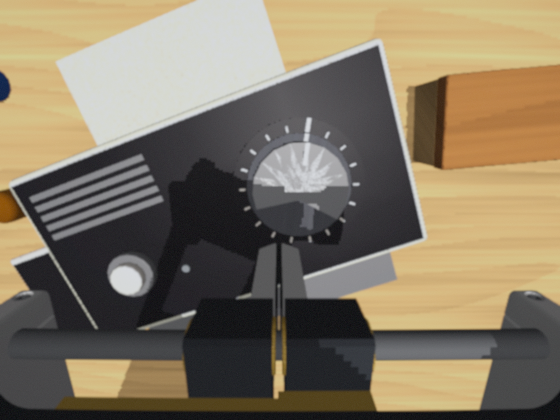

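Run:
```python
import pickle,numpy as np,cv2
from h import *
for f in("w10","w14"):
    p,im,d=pickle.load(open(f"pics/{f}.pkl","rb"))[:3]
    V,U=np.mgrid[235:325,70:175]; z=d[V,U].ravel()
    n=cv2.undistortPoints(np.stack([U,V],-1).reshape(-1,1,2).astype(float),p["mtx"],np.array([p["k1"],0,0,0,0.])).reshape(-1,2)
    X=(np.c_[n,np.ones(len(n))]*z[:,None]-p["t"])@p["R"]; X=X[z>0]
    r=np.hypot(X[:,0]-.455,X[:,1]+.02)
    print(f,[(a,np.percentile(X[(r>a/1e3)&(r<a/1e3+.002),2],[10,50,90]).round(4)) for a in (4,12,15,17,19,21,23,26)])
```

```text
w10 [(4, array([0.1075, 0.1083, 0.109 ])), (12, array([0.1075, 0.1082, 0.1089])), (15, array([0.0987, 0.1052, 0.1079])), (17, array([0.0977, 0.0987, 0.1045])), (19, array([0.0976, 0.0984, 0.0992])), (21, array([0.0976, 0.0983, 0.0991])), (23, array([0.0868, 0.0959, 0.0985])), (26, array([0.0857, 0.0864, 0.0873]))]
w14 [(4, array([0.1077, 0.1086, 0.1095])), (12, array([0.1075, 0.1083, 0.109 ])), (15, array([0.0988, 0.1059, 0.1081])), (17, array([0.0979, 0.0992, 0.1052])), (19, array([0.0974, 0.0984, 0.0993])), (21, array([0.0975, 0.0985, 0.0991])), (23, array([0.0865, 0.0947, 0.0984])), (26, array([0.0856, 0.0864, 0.0873]))]
```

The housing top is 10 mm below the button top, so the hard stop was the button's own full travel. I'll take a last top view, then hand in.

```bash
python3 snap.py top t15
python3 - <<'E'
import cv2,numpy as np
a=cv2.imread("pics/top0.png");b=cv2.imread("pics/t15.png")
d=cv2.GaussianBlur(cv2.absdiff(a,b).max(2),(5,5),0)
for n,(u,v,w,h) in dict(bottle=(225,228,25,22),phone=(218,260,50,65),box=(412,175,65,50)).items(): print(n,(d[v:v+h,u:u+w]>30).sum(),d[v:v+h,u:u+w].max())
from bench import robot
print(robot.close_job())
E
```

```text
14.4167 [ 0.52364996 -0.17739158  0.39889476] [-3.14135248e+00 -4.10080466e-04  1.33922152e-03] [-0.06898718 -0.50941971  0.07653537]
bottle 0 27
phone 0 27
box 2946 173
the job is handed in; nothing more can be done
None
```

View pics/t15.png

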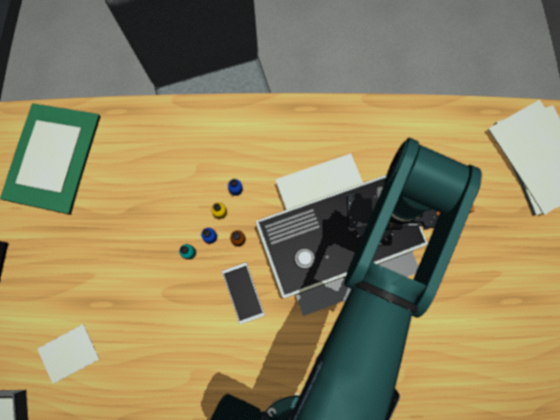

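The dial is lined up with the long line and the start button has been pressed fully down and released. The job was handed in at about 14.4 s, with no verdict reported.

- **Dial:** I turned it clockwise about 127° with the shut fingertips in the thumb notch. After the press the mark was 0.2° from the long line. The ring read -7.1° to -7.4° before and after, so it did not turn within what I can measure. Its fit leaves a residual of about 2–3 mm because stray bright spots were counted as ticks, but the direct reading of the long line agreed to 0.1°.
- **Start button:** I pressed it to a hard stop at about 11 N, roughly 6–7 mm below its rest height. The fingers were still clear of the housing at the stop. The button came back up to its starting height (108 mm).
- **Other objects:** The final top view shows the bottle and phone unchanged. The arm hides the card box in that view, so its numeric comparison came out as changed. The last wrist picture shows the box standing beside the laminator as before, and the arm never went near it.

The gripper was in free air above the laminator when I handed the job in.

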